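# Slide the ring into the viewing box and hold its sprung lid for the inspector

## Robot

A 7-joint arm with a two-finger parallel gripper is mounted at the origin on the work surface. World frame = base frame: x ahead of the robot, y to its left, z up, the work surface at z = 0. Lengths are in m, angles in rad, forces in N, time in s.
With the tool pointing down it reaches from about 0.425 to 0.825 m from the base axis. Payload 3.6 kg.
Tool frame: the origin (TCP) lies on the centre line of the jaws, within the pads' length; the fingertips stand 19 mm ahead of it and the grasp point (between the pads) is the TCP; z points along the fingers, y is the line along which they close (so a half turn about z gives the same grasp; the last joint's range is limited). The gripper opens to 85 mm and grips with 20 to 120 N. Pads are 22 mm wide; open, the fingers measure 114 mm over their backs; the gripper's body (76 mm by 85 mm) begins 54 mm behind the grasp point. The pads swing forward as they close: fully open they stand 13 mm farther back than shut.
Start: joints at [1.254, 0.615, -0.013, 1.423, 0.008, 1.103, -0.04], TCP at [0.186, -0.623, 0.25] pointing down, gripper open.
Joint ranges: [-3.12, 3.12], [-0.3, 2.06], [-1.34, 1.32], [0.26, 2.42], [-1.36, 4.5], [0.01, 1.98], [-2.84, 2.84]. Speed limits (rad/s): [2.79, 2.79, 3.14, 3.14, 3.14, 3.14, 3.14].

## Interface

Orientations are given as a unit quaternion [x, y, z, w].
In Python, from bench import manip gives the robot as it stands.
- The arm moves only by the shell command python3 -m crank 'ROWS' [OPENING] [FORCE]. ROWS is JSON, a list that holds one entry, the list of rows, each a list of 4 numbers: the shift along the tool's x, y, z in m, then the turn about the tool's z in rad. In form: [[[tx, ty, tz, yaw], ...]]. A call has 1 to 12 rows; each row is the pose to reach, as a shift and turn from the pose commanded when the call began, along the tool's axes at that moment; what a row does not reach only later rows make up. A row lasts 1/12 s, in which the tool goes at most 41.7 mm and 7.16 degrees, less where a joint would pass 70% of its speed; a pose out of reach is approached as far as the arm can. A call with a gripper value outside its range is refused whole. OPENING is the finger opening in m, from 0 to 0.0854, set as the call begins (- or left out, the last holds). The fingers move at their own pace and stop on an object; FORCE is the grip in N (left out, the last holds). Time passes only in rows, so rows that repeat a pose let the fingers close. It gives the time, the measured TCP pose, the force, the opening and the grip force at its end, in the units of the state.
- manip.observe(): the state, without advancing time (a new reading comes with each control period).
- manip.grab_frame(name): name is "scene" or "side" or "wrist"; returns a dict with "image" (400x640x3 uint8, red, green, blue), "vfov" (degrees; the focal length in pixels is half the picture's height over the tangent of half this angle, whatever the lens; pixels are square), "cx", "cy" (the principal point, pixels), "cam_to_world" (4x4, takes a point from camera to world coordinates); the wrist camera has in their place "hand_eye" (4x4, takes a point from camera to tool coordinates, whose origin is the TCP and whose axes are the flange's). Camera axes: x right, y down, z forward; pixel columns grow to the right and rows downward; lengths in m; the calibration is good to about 2 mm. A picture is of the moment at which its call begins: read the wrist's pose just before it. There is no depth.
- manip.job_done(): hands the job in; it is judged then, once.
The state is a dict: "clock": time; "joint_pos": joint angles; "joint_velocities": joint speeds; "joint_efforts": joint torques, N m; "tool_pos": TCP position; "tool_rot": TCP orientation; "force": force on the tool from outside, world axes, zero at the start; "ft_torque": the same for the moment, N m; "opening": finger opening in m; "finger_force": force on a finger pad.
Only numpy, scipy, OpenCV 4.12 (cv2) and the standard library are available. Lean on these libraries where they do the work, as an engineer would, in place of code of your own. Each camera call takes 0.05 s, during which the arm holds its last target. There are 200 camera calls.

## Task

Slide the carrier with the steel ring on it along its guide, through the slot in the side of the viewing box, fully home against the stop, keeping the ring on its spigot. Then raise the box's sprung lid by its handle until it is clearly past its balance point, without letting it spring up to its stop, bring it back to about 10 degrees below the balance point and finish while still holding it steady there, so that the inspector can look in and the lid would drop shut if let go. Leave everything else on the bench where it is.

Things in the scene. Friction and masses are not known exactly. Their poses are not given: they have to be found in the camera images.
- box: Grey steel viewing box fixed to the bench (stands elsewhere and turned each time), 200 (x) x 200 (y) x 80 mm high, 4 mm walls, its top shut by the sprung lid. Origin: centre of its underside. Its x axis points to the hinge side, away from the robot; z up. Its front wall (x = -100 mm) faces roughly to the robot; the side wall with the slot is at y = -100 mm.
- slot (a point): Middle of the sill of the slot in the box's side wall, 6 mm above the bench: opening 86 mm wide, overhang's edge 50 mm above the bench. A straight guide channel, floor 6 mm and side lips 18 mm above the bench, 74 mm between the lips, runs through it along the box's y axis (x = 0), from y = -360 mm outside to an end stop inside. Axes as the box's.
- lid (a joint): Angle of the sprung lid, rad: 0 shut, growing as its free edge (robot side) rises. 1.6 kg steel plate 200 x 200 x 5 mm. Balance point at 1.00 rad (57 degrees): left alone below it the lid falls shut, above it it springs up to its stop at 1.50 rad. Force at the handle along its arc: about 2.4 N to lift it when shut, 0.8 N at 0.83 rad, 0 at balance. Hardly any friction.
- lid_handle (a point): Middle of the lid's handle, a round dark steel bar 12 mm thick, 100 mm free between its lugs, along the box's y axis, in the lid's plane, 45 mm beyond its free edge. Shut: 83 mm above the bench, 45 mm in front of the box. Pinched from above, fingers closing along the box's x, the bar turns in the grip as the lid rises, so the gripper can stay pointing down. Frame turns with the lid.
- lid_hinge (a point): Middle of the lid's hinge line, at x = +100, y = 0, z = 83 mm in the box's frame; the line runs along the box's y axis. The handle bar circles it at 245 mm: at lid angle q it is 245*cos(q) mm from it towards box -x and 245*sin(q) mm above it. Frame turns with the lid.
- carrier: Loose aluminium plate in the guide, 70 x 200 x 10 mm, 0.35 to 0.7 kg, axes as the box's, 2 mm play each side. Origin: on its underside under the spigot (30 mm across, 18 mm tall); the plate reaches 40 mm from there along +y, 160 mm along -y. Starts with its origin at y = -140 to -180 mm in the box's frame; fully home against the end stop its origin is at the box's y = 0.
- carrier_post (a point): Grip point on the carrier's handle post, an upright dark steel block 16 mm (x) by 20 mm (y), top 76 mm above the bench: on its centre line, 20 mm below its top, 145 mm from the carrier's origin along -y. It stays outside the box, 45 mm off the wall, when the carrier is home.
- ring: Steel ring 56 mm outside, 36 mm inside, 14 mm high, lying loosely over the carrier's spigot. Origin: centre of its underside.
- pot: Bystander: cardboard pen pot with pens, 72 mm across, 90 mm tall (pens to 150 mm). Origin at its underside or middle.
- spray: Bystander: white bottle, 64 mm across, 180 mm tall. Origin at its underside or middle.
- glue: Bystander: small white bottle with a paper label, 44 mm across, 100 mm tall. Origin at its underside or middle.
- spare_ring: Bystander: loose steel ring lying on the bench, 68 mm across, 16 mm high; not the ring on the carrier. Origin at its underside or middle.
- driver: Bystander: screwdriver lying on the bench. Origin at its underside or middle.
- spanner: Bystander: spanner lying on the bench. Origin at its underside or middle.
- block: Bystander: small grooved steel block lying on the bench, 40 x 60 x 32 mm. Origin at its underside or middle.
Things that resemble listed ones, but are neither listed nor needed, are in the scene too. What is shaped like the carrier but purple is not meant. What is shaped like the ring but pink is not meant.

How it is judged:
On the way, in this order (a step that is already met when the one before it is completed fails the run):
1. the carrier is fully home in the box, ring on its spigot (y of carrier in the frame of box above -0.005 m and horizontal distance between ring and carrier below 0.007 m and z of ring in the frame of carrier below 0.014 m), for 0.2 s.
2. the lid has been raised clearly past its balance point (value of joint lid above 1.06 rad), for 0.2 s.
At the end, for the whole second after the job is handed in: The fingers hold the lid still (0.2 N or more, under 0.1 rad/s) 0.05 to 0.30 rad below balance (joint 0.70 to 0.95); carrier within 5 mm of home; ring within 7 mm of the spigot axis and down on the carrier (4 mm). On the way the lid was over 1.06 rad for 0.2 s (all of step 1 and value of joint lid between 0.7 and 0.95 rad and velocity of joint lid between -0.1 and 0.1 rad/s and contact force between the fingers and lid above 0.2 N); the arm keeps its last pose, push and grip.
It fails at once if the lid springs up to its stop (over 1.42 rad) (value of joint lid above 1.42 rad).
It fails at once if a bystander is moved by more than 30 mm (distance of any of pot, spray, glue, spare_ring, driver, spanner, block from where it was at the start of the episode above 0.03 m).
It also fails if it takes over 64 s, if anything falls off the work surface, if the arm or the gripper's body presses on something with over 40 N, if the wrist force passes 120 N, or if a joint passes its speed limit or range.

## Working session

There is one attempt and no reset: what is moved stays moved. The work goes in short steps, Python scripts to look and compute and a shell command to move; the robot and the scene stay as the last step left them, time stands still between calls to the robot, and variables do not carry over. Pictures are saved under pics/ and viewed, at most 10 in all, crops included, and the job is handed in when it is done.

```bash
mkdir -p pics; cat > h.py <<'E'
import numpy as np, cv2, json
from bench import manip
def snap(n,f):
    s=manip.observe(); d=manip.grab_frame(n); im=np.array(d["image"])
    cv2.imwrite(f"pics/{f}.png",im[:,:,::-1])
    if "hand_eye" in d:
        from scipy.spatial.transform import Rotation as R
        T=np.eye(4);T[:3,:3]=R.from_quat(s["tool_rot"]).as_matrix();T[:3,3]=s["tool_pos"]
        M=T@np.array(d["hand_eye"])
    else: M=np.array(d["cam_to_world"])
    json.dump(dict(M=M.tolist(),f=200/np.tan(np.radians(d["vfov"])/2),cx=d["cx"],cy=d["cy"]),open(f"pics/{f}.json","w"))
    return im
def ray(f,u,v):
    c=json.load(open(f"pics/{f}.json"));M=np.array(c["M"])
    return M[:3,3],M[:3,:3]@np.array([(u-c["cx"])/c["f"],(v-c["cy"])/c["f"],1])
def atz(f,u,v,z):
    o,d=ray(f,u,v);return o+d*(z-o[2])/d[2]
def tri(*obs):
    A=np.zeros((3,3));b=np.zeros(3);L=[]
    for f,u,v in obs:
        o,d=ray(f,u,v);d=d/np.linalg.norm(d);P=np.eye(3)-np.outer(d,d);A+=P;b+=P@o;L.append((o,P))
    p=np.linalg.solve(A,b);return p,[np.linalg.norm(P@(p-o)) for o,P in L]
def crop(f,x0,y0,w,h,s,out):
    im=cv2.imread(f"pics/{f}.png");cv2.imwrite(f"pics/{out}.png",cv2.resize(im[y0:y0+h,x0:x0+w],None,fx=s,fy=s,interpolation=cv2.INTER_CUBIC))
E
python3 -c "
from h import *
s=manip.observe();print(s)
a=snap('scene','s0');b=snap('side','d0')
print(open('pics/s0.json').read(),open('pics/d0.json').read())
"
```

```text
{'clock': 0.0, 'joint_pos': array([ 1.25347562,  0.61596058, -0.01263136,  1.42492538,  0.00807859,
        1.10340931, -0.04040479]), 'joint_velocities': array([ 0.00271186,  0.00040638,  0.0013707 ,  0.00049731, -0.00062503,
        0.00028919, -0.00010033]), 'joint_efforts': array([-8.75885962e-05, -4.69219279e+01,  2.58949371e-01, -1.71036476e+01,
        9.88787360e-03,  9.60635341e-03, -2.73359042e-06]), 'tool_pos': array([ 0.18619245, -0.62199906,  0.24910242]), 'tool_rot': array([ 9.89440985e-01,  1.44930248e-01, -1.98241141e-04, -1.31169139e-03]), 'force': array([ 0.0342559 , -0.9541978 , -0.48153334]), 'ft_torque': array([-0.0099286 ,  0.00144268, -0.02044758]), 'finger_force': 0.0, 'opening': 0.08563077311003371}
{"M": [[0.535298969726706, 0.6247528958392906, -0.5684530166600819, 1.4185705192584872], [0.8446626367979855, -0.39576747018642044, 0.36043465363324234, -0.6402247438457381], [0.00020738129480024815, -0.6730913226915507, -0.7395593473889281, 1.2578399602829993], [0.0, 0.0, 0.0, 1.0]], "f": 479.07987684723344, "cx": 326.6192386585709, "cy": 194.6991080866288} {"M": [[-0.7664726283133625, -0.3971531006880251, 0.5047664060338138, -0.09103810908128071], [-0.6421017837058821, 0.4554657788810157, -0.6166491900830116, 0.668625890101326], [0.015000313601065525, -0.7967561351393517, -0.6041147670018278, 0.7712906545405177], [0.0, 0.0, 0.0, 1.0]], "f": 380.1416305991154, "cx": 323.2842316177954, "cy": 203.3000616370789}
```

View pics/s0.png

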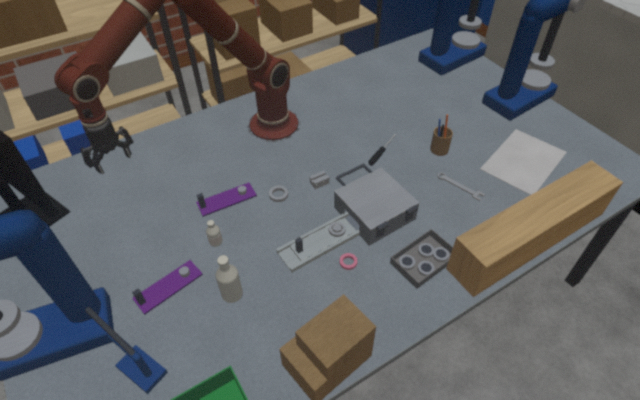

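View pics/d0.png

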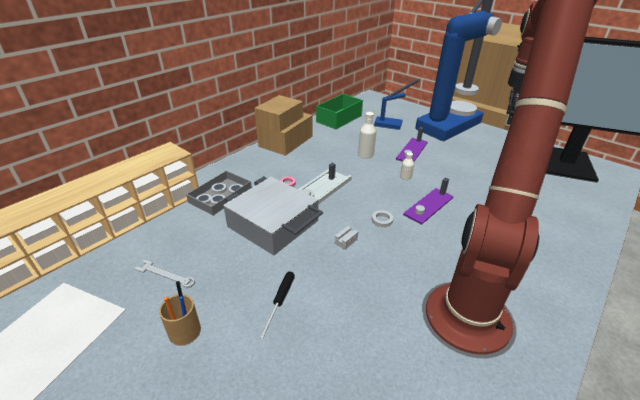

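The scene view shows the grey box at (375,205) with its handle bar at about (352,175). The aluminium carrier is in its guide with the ring at (338,228) and the dark post at (299,244). Possible confusions:
- **Carrier:** purple look-alikes at (226,197) and (168,285).
- **Ring:** the pink ring at (348,261) and the spare ring at (278,193).

I choose the aluminium carrier in the guide and will check it in a close crop.

```bash
python3 -c "
from h import *
crop('s0',265,150,160,125,5,'s0c');crop('d0',215,140,150,112,5,'d0c')"
```

```text
(no output)
```

View pics/s0c.png

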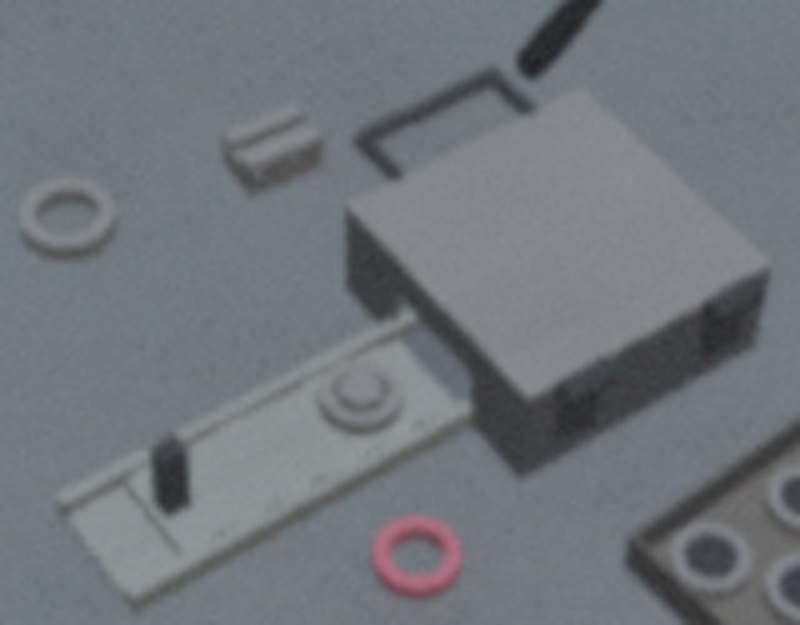

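View pics/d0c.png

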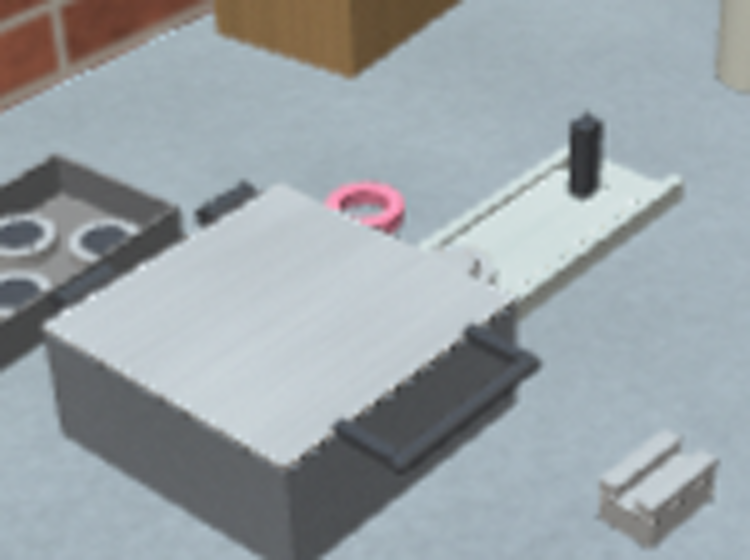

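The close crops confirm the choice: a pale aluminium plate in the lipped guide with a steel ring, and a dark post. Now triangulating the post, the handle and the lid corners.

```bash
python3 -c "
from h import *
np.set_printoptions(precision=4,suppress=True)
P={}
for n,a,b in [('FL',(334,191),(318,201)),('FR',(382,168.4),(273,233.6)),('BR',(419,203),(224,205)),('BL',(370.6,229.4),(272,177)),
 ('hL',(337.2,178),(321,212.6)),('hR',(363.4,165.3),(295.6,232.3)),('post',(298.6,238.5),(332.2,164.3))]:
    p,e=tri(('s0',*a),('d0',*b));P[n]=p;print(n,p,np.round(e,4))
ex=(P['BL']+P['BR']-P['FL']-P['FR']);ey=P['FR']+P['BR']-P['FL']-P['BL']
print('yaw',np.degrees(np.arctan2(ex[1],ex[0])),np.degrees(np.arctan2(-ey[0],ey[1])))
h=P['hR']-P['hL'];print('h',np.degrees(np.arctan2(-h[0],h[1])),np.linalg.norm(h))
c=(P['FL']+P['FR']+P['BL']+P['BR'])/4;print('c',c,'hm',(P['hL']+P['hR'])/2)
r=atz('s0',265+362/5,150+388/5,.034);print('spigot top',r)
print('spare',atz('s0',278,193,.01),'block',atz('s0',319,180,.02))
"
```

```text
FL [ 0.5091 -0.0362  0.0776] [0.0017 0.0017]
FR [0.507  0.1606 0.0787] [0.0058 0.0058]
BR [0.7051 0.1662 0.081 ] [0.0031 0.0031]
BL [ 0.7081 -0.032   0.0808] [0.004 0.004]
hL [0.4646 0.0042 0.0798] [0.003 0.003]
hR [0.4617 0.1158 0.0798] [0.0035 0.0035]
post [ 0.6147 -0.2355  0.0739] [0.0023 0.0023]
yaw 1.4188087175599002 0.7382698607084834
h 1.5077828640569206 0.11164594553676895
c [0.6073 0.0646 0.0795] hm [0.4631 0.06   0.0798]
spigot top [ 0.6188 -0.0916  0.034 ]
spare [ 0.3607 -0.1728  0.01  ] block [ 0.3921 -0.0218  0.02  ]
```

```bash
cat >> h.py <<'E'
from scipy.spatial.transform import Rotation as R
def to(x,y,z,yd=1.2):
    s=manip.observe();M=R.from_quat(s["tool_rot"]).as_matrix()
    a=np.degrees(np.arctan2(M[1,1],M[0,1]))
    print('t',round(float(s["clock"]),2),'pos',np.round(s["tool_pos"],4),'ydir',round(a,2),'open',round(s["opening"],4),'F',np.round(s["force"],1))
    print('shift',np.round(M.T@(np.array([x,y,z])-s["tool_pos"]),4),'yaw',round(np.radians(a-yd),4))
E
python3 -m crank '[[[0.52,-0.247,0,-1.3],[0.52,-0.247,0,-1.3],[0.52,-0.247,0,-1.3],[0.52,-0.247,0,-1.3],[0.52,-0.247,0,-1.3],[0.52,-0.247,0,-1.3],[0.52,-0.247,0,-1.3],[0.52,-0.247,0,-1.3],[0.52,-0.247,0,-1.3],[0.52,-0.247,0,-1.3],[0.52,-0.247,0,-1.3],[0.52,-0.247,0,-1.3]]]'
python3 -c "
from h import *
to(.615,-.2355,.2)"
```

```text
clock: 1.1
tool_pos: [0.5583, -0.2864, 0.2498]
tool_rot: [0.7, 0.715, -0.0, -0.001]
force: [0.2, -0.6, -0.4]
opening: 0.0857
finger_force: 0.0
t 1.1 pos [ 0.5583 -0.2864  0.2498] ydir 1.22 open 0.0857 F [ 0.2 -0.6 -0.4]
shift [0.0496 0.0578 0.0498] yaw 0.0004
```

```bash
python3 -m crank '[[[0.05,0.058,0.03,0],[0.05,0.058,0.03,0],[0.05,0.058,0.03,0],[0.05,0.058,0.03,0],[0.05,0.058,0.03,0]]]' 0.06 40
python3 -c "
from h import *
to(.615,-.2355,.06)
snap('wrist','w1')"
```

```text
clock: 1.52
tool_pos: [0.6139, -0.2371, 0.2196]
tool_rot: [0.7, 0.714, -0.001, -0.0]
force: [0.6, -0.9, 0.8]
opening: 0.0601
finger_force: 0.0
t 1.52 pos [ 0.6139 -0.2371  0.2196] ydir 1.14 open 0.0601 F [ 0.6 -0.9  0.8]
shift [0.0017 0.0014 0.1596] yaw -0.001
```

View pics/w1.png

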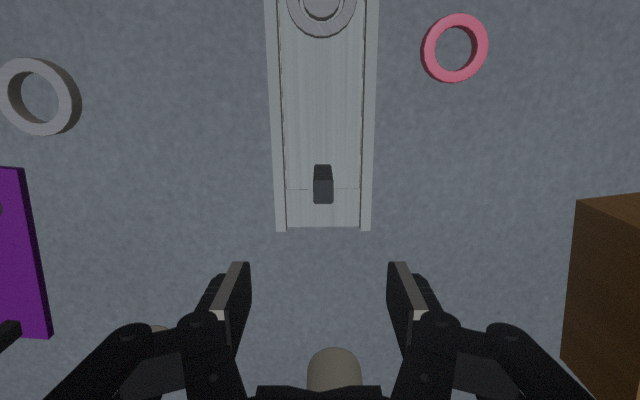

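The wrist view shows the post (top to base over 314–333, 165–204), the guide's outside end at (276,231)–(371,231), the ring at (321,10), the pink ring (455,48) off the guide, and the spare ring at (38,97).

```bash
python3 -c "
from h import *
np.set_printoptions(precision=4,suppress=True)
print(ray('w1',320,200))
for n,u,v,z in [('lipL',275.5,231,.018),('lipR',371,231,.018),('lipL2',265,0,.018),('lipR2',379,0,.018),('posttopA',323.5,191,.076),('postA',323,203,.076),('postfarrow',323,178,.076),('postlow',323,165,.016),('postwide',314,203,.076),('postwideR',333,203,.076),('spigtop',321.5,9,.034),('spray',335,360,.15)]: print(n,atz('w1',u,v,z))
c=json.load(open('pics/w1.json'));M=np.linalg.inv(np.array(c['M']))
for p in [(.615,-.2355,.076),(.615,-.2255,.076),(.615,-.2455,.076),(.615,-.2255,.016),(.612,-.25,.18)]:
  q=M@np.array([*p,1]);print(p,c['f']*q[:2]/q[2]+[c['cx'],c['cy']])
"
```

```text
(array([ 0.6118, -0.1547,  0.3433]), array([ 0.0088, -0.3124, -0.9499]))
lipL [ 0.5712 -0.2952  0.018 ]
lipR [ 0.6663 -0.2931  0.018 ]
lipL2 [ 0.5663 -0.0916  0.018 ]
lipR2 [ 0.6589 -0.0897  0.018 ]
posttopA [ 0.6169 -0.2351  0.076 ]
postA [ 0.6168 -0.2451  0.076 ]
postfarrow [ 0.6162 -0.2246  0.076 ]
postlow [ 0.6169 -0.2276  0.016 ]
postwide [ 0.6096 -0.2452  0.076 ]
postwideR [ 0.6247 -0.2449  0.076 ]
spigtop [ 0.6124 -0.1     0.034 ]
spray [ 0.6263 -0.3322  0.15  ]
(0.615, -0.2355, 0.076) [321.0815 191.4268]
(0.615, -0.2255, 0.076) [321.3811 179.1367]
(0.615, -0.2455, 0.076) [320.7887 203.4384]
(0.615, -0.2255, 0.016) [321.0244 162.7445]
(0.612, -0.25, 0.18) [315.6498 275.4592]
```

```bash
python3 -c "
from h import *
np.set_printoptions(precision=4,suppress=True)
print(tri(('s0',223,259),('d0',369,115)),'spray cap')
print(tri(('s0',210,224),('d0',408.5,154)),'glue cap')
print(atz('s0',230,297,.0),atz('d0',367,157,0))
print(atz('w1',335,350,.18))
to(.617,-.235,.06,1.5)"
```

```text
(array([ 0.6332, -0.4776,  0.1728]), [np.float64(0.0005369446179184972), np.float64(0.0005369446179186018)]) spray cap
(array([ 0.4328, -0.4461,  0.094 ]), [np.float64(0.001061194121679311), np.float64(0.0010611941216792963)]) glue cap
[ 0.6453 -0.4899  0.    ] [ 0.6187 -0.4699  0.    ]
[ 0.6238 -0.2976  0.18  ]
t 1.57 pos [ 0.6136 -0.2383  0.2202] ydir 1.03 open 0.0595 F [ 0.2 -0.2  0. ]
shift [0.0035 0.0037 0.1602] yaw -0.0083
```

```bash
python3 -m crank '[[[0.0035,0.003,0.04,-0.008],[0.0035,0.003,0.08,-0.008],[0.0035,0.003,0.12,-0.008],[0.0035,0.003,0.15,-0.008],[0.0035,0.003,0.162,-0.008],[0.0035,0.003,0.162,-0.008]]]' 0.06 40
python3 -m crank '[[[0,0,0,0],[0,0,0,0],[0,0,0,0],[0,0,0,0],[0,0,0,0],[0,0,0,0]]]' 0.0 40
python3 -c "
from h import *
to(.617-.157*np.sin(.026),-.235+.157,.058,1.5)"
```

```text
clock: 2.07
tool_pos: [0.6144, -0.2346, 0.0554]
tool_rot: [0.698, 0.716, -0.002, -0.003]
force: [-0.9, -0.4, 0.2]
opening: 0.06
finger_force: 0.0
clock: 2.57
tool_pos: [0.6184, -0.2336, 0.0611]
tool_rot: [0.697, 0.717, 0.0, 0.002]
force: [-1.1, -0.1, 6.2]
opening: 0.0158
finger_force: 40.9
t 2.57 pos [ 0.6184 -0.2336  0.0611] ydir 1.66 open 0.0158 F [-1.1 -0.1  6.2]
shift [ 0.1557 -0.001   0.0027] yaw 0.0027
```

```bash
python3 -m crank '[[[0.004,0,0,0],[0.012,0,-0.001,0],[0.024,0,-0.001,0],[0.036,0,-0.001,0],[0.048,0,-0.001,0],[0.060,0,-0.001,0],[0.072,0,-0.001,0],[0.084,0,-0.001,0],[0.096,0,-0.001,0],[0.108,0,-0.001,0],[0.120,0,-0.001,0],[0.130,0,-0.001,0]]]'
python3 -c "
from h import *
to(.617-.157*np.sin(.026),-.235+.157,.058,1.5)"
```

```text
clock: 3.57
tool_pos: [0.6148, -0.1057, 0.0611]
tool_rot: [0.698, 0.716, -0.001, 0.003]
force: [0.5, -6.1, 3.9]
opening: 0.0157
finger_force: 40.0
t 3.57 pos [ 0.6148 -0.1057  0.0611] ydir 1.52 open 0.0157 F [ 0.5 -6.1  3.9]
shift [ 0.0277 -0.0012  0.0029] yaw 0.0003
```

Now the last stretch, gently until it meets the stop.

```bash
python3 -m crank '[[[0.006,0,0,0],[0.012,0,0,0],[0.017,0,0,0],[0.021,0,0,0],[0.024,0,0,0],[0.027,0,0,0],[0.030,0,0,0],[0.030,0,0,0]]]'
python3 -m crank '[[[0.002,0,0,0],[0.004,0,0,0],[0.004,0,0,0]]]'
python3 -c "
from h import *
to(.617-.157*np.sin(.026),-.235+.157,.058,1.5)"
```

```text
clock: 4.23
tool_pos: [0.614, -0.0766, 0.061]
tool_rot: [0.698, 0.716, -0.001, 0.003]
force: [0.3, -6.6, 5.3]
opening: 0.0152
finger_force: 40.3
clock: 4.48
tool_pos: [0.6138, -0.0765, 0.061]
tool_rot: [0.699, 0.715, -0.003, 0.004]
force: [0.3, -11.7, 4.5]
opening: 0.0155
finger_force: 40.4
t 4.48 pos [ 0.6138 -0.0765  0.061 ] ydir 1.34 open 0.0155 F [  0.3 -11.7   4.5]
shift [-0.0014 -0.001   0.003 ] yaw -0.0028
```

```bash
python3 -m crank '[[[0.003,0,0,0],[0.006,0,0,0],[0.006,0,0,0]]]'
python3 -c "
from h import *
to(.617-.157*np.sin(.026),-.235+.157,.058,1.5)
snap('scene','s1');crop('s1',265,150,160,125,5,'s1c')"
```

```text
clock: 4.73
tool_pos: [0.6136, -0.0764, 0.061]
tool_rot: [0.7, 0.714, -0.005, 0.007]
force: [-0.0, -18.1, 4.3]
opening: 0.0157
finger_force: 40.3
t 4.73 pos [ 0.6136 -0.0764  0.061 ] ydir 1.18 open 0.0157 F [ -0.  -18.1   4.3]
shift [-0.0015 -0.0008  0.0031] yaw -0.0055
```

View pics/s1c.png

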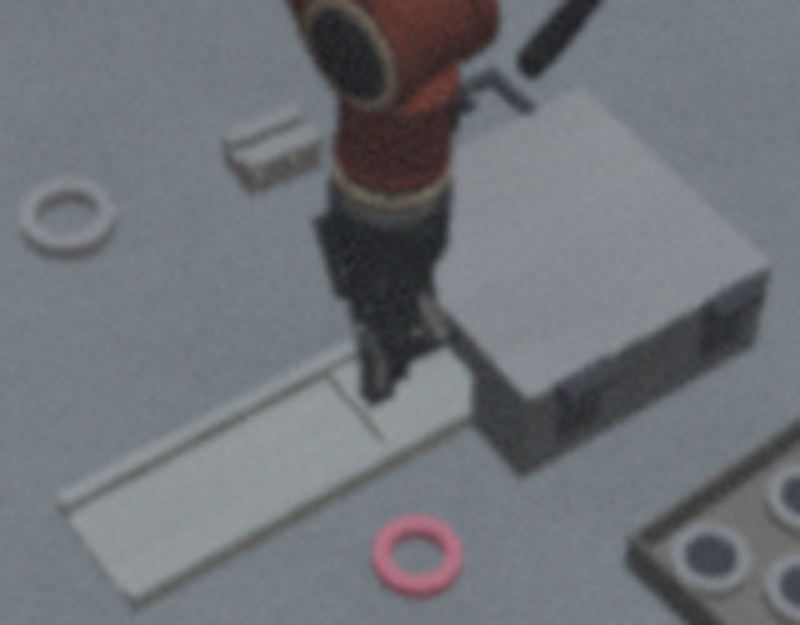

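```bash
python3 -c "
from h import *
a=atz('s1',265+355/5,150+407/5,.016);print('plate end mid',a,'-> box y',a[1]-.0646)"
python3 -m crank '[[[-0.006,0,-0.001,0],[-0.010,0,-0.001,0],[-0.010,0,-0.001,0]]]'
python3 -m crank '[[[0,0,0,0],[0,0,0,0],[0,0,0,0],[0,0,0,0],[0,0,-0.03,0],[0,0,-0.07,0],[0,0,-0.11,0],[0,0,-0.14,0],[0,0,-0.14,0]]]' 0.045 40
python3 -c "
from h import *
to(.462,.061,.2,1.5)"
```

```text
plate end mid [ 0.61783595 -0.09607093  0.016     ] -> box y -0.16067092541409422
clock: 5.03
tool_pos: [0.6132, -0.0766, 0.0611]
tool_rot: [0.698, 0.716, -0.001, 0.002]
force: [-0.0, -6.4, 3.0]
opening: 0.0156
finger_force: 39.9
clock: 5.78
tool_pos: [0.6173, -0.0713, 0.208]
tool_rot: [0.697, 0.717, 0.005, 0.005]
force: [0.3, 0.1, 0.6]
opening: 0.045
finger_force: 0.0
t 5.78 pos [ 0.6173 -0.0713  0.208 ] ydir 1.68 open 0.045 F [0.3 0.1 0.6]
shift [ 0.1368 -0.1514  0.0057] yaw 0.0032
```

```bash
python3 -m crank '[[[0.034,-0.038,0,0],[0.068,-0.076,0,0],[0.102,-0.114,0,0],[0.128,-0.145,0,0],[0.133,-0.154,0,0],[0.133,-0.154,0,0],[0.133,-0.154,0,0]]]'
python3 -c "
from h import *
to(.462,.061,.083,1.5)
snap('wrist','w2')"
```

```text
clock: 6.37
tool_pos: [0.4534, 0.0577, 0.2004]
tool_rot: [0.695, 0.719, -0.0, -0.0]
force: [-0.2, 0.3, 0.4]
opening: 0.0451
finger_force: 0.0
t 6.37 pos [0.4534 0.0577 0.2004] ydir 1.93 open 0.0451 F [-0.2  0.3  0.4]
shift [0.0029 0.0088 0.1174] yaw 0.0075
```

View pics/w2.png

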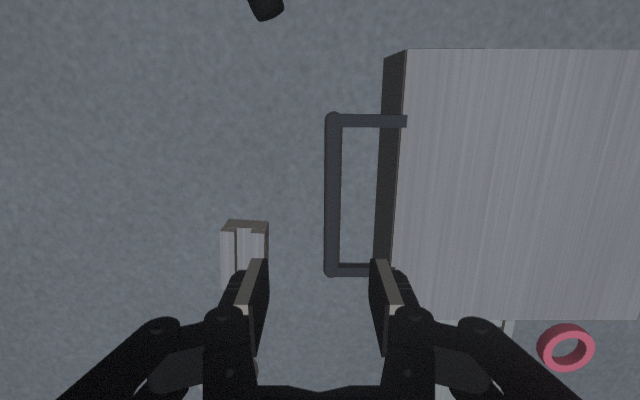

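The wrist view shows the handle bar from (333,119) to (331,271), with the block at (245,250) to the left, low, and clear of the bar.

```bash
python3 -c "
from h import *
np.set_printoptions(precision=4,suppress=True)
a=atz('w2',333.5,119,.083);b=atz('w2',331,271,.083);print(a,b,np.linalg.norm(a-b),np.degrees(np.arctan2(b[0]-a[0],a[1]-b[1])))
print(tri(('w2',333.5,119),('s0',363.4,165.3)),tri(('w2',331,271),('s0',337.2,178)))
m=(a+b)/2;to(m[0],m[1],.083,1.5)"
```

```text
[0.4605 0.118  0.083 ] [0.4641 0.0039 0.083 ] 0.11412733194305567 1.8053174140887698
(array([0.4616, 0.1186, 0.0778]), [np.float64(0.0013479357832640163), np.float64(0.0013479357832639144)]) (array([0.4659, 0.0045, 0.081 ]), [np.float64(0.0021997296484091173), np.float64(0.0021997296484091594)])
t 6.42 pos [0.4552 0.0564 0.2004] ydir 1.74 open 0.0449 F [ 0.1 -0.6 -0.1]
shift [0.0043 0.0072 0.1174] yaw 0.0042
```

```bash
python3 -m crank '[[[0.003,0.006,0.035,0],[0.003,0.006,0.07,0],[0.003,0.006,0.1,0],[0.003,0.006,0.115,0],[0.003,0.006,0.117,0],[0.003,0.006,0.117,0]]]'
python3 -m crank '[[[0,0,0,0],[0,0,0,0],[0,0,0,0],[0,0,0,0],[0,0,0,0],[0,0,0,0]]]' 0.0 40
python3 -c "
from h import *
to(.4625,.061,.083,1.5)
h=np.array([.4625+.245*np.cos(.026),0,.083])
for q in np.arange(0,1.16,.1): print(round(q,2),'ty',round(.245*(1-np.cos(q)),4),'tz',round(-.245*np.sin(q),4))
"
```

```text
clock: 6.92
tool_pos: [0.4618, 0.0581, 0.0823]
tool_rot: [0.698, 0.716, -0.001, -0.0]
force: [-1.0, 0.9, 1.0]
opening: 0.0448
finger_force: 0.0
clock: 7.42
tool_pos: [0.4629, 0.0588, 0.0844]
tool_rot: [0.697, 0.717, 0.002, 0.001]
force: [2.3, -1.2, 4.0]
opening: 0.0102
finger_force: 39.2
t 7.42 pos [0.4629 0.0588 0.0844] ydir 1.59 open 0.0102 F [ 2.3 -1.2  4. ]
shift [ 0.0022 -0.0003  0.0014] yaw 0.0015
0.0 ty 0.0 tz -0.0
0.1 ty 0.0012 tz -0.0245
0.2 ty 0.0049 tz -0.0487
0.3 ty 0.0109 tz -0.0724
0.4 ty 0.0193 tz -0.0954
0.5 ty 0.03 tz -0.1175
0.6 ty 0.0428 tz -0.1383
0.7 ty 0.0576 tz -0.1578
0.8 ty 0.0743 tz -0.1758
0.9 ty 0.0927 tz -0.1919
1.0 ty 0.1126 tz -0.2062
1.1 ty 0.1339 tz -0.2183
```

```bash
python3 -m crank '[[[0,0,-0.004,0],[0,0.0005,-0.012,0],[0,0.001,-0.02,0],[0,0.0012,-0.0245,0],[0,0.003,-0.037,0],[0,0.0049,-0.0487,0],[0,0.0049,-0.0487,0],[0,0.0049,-0.0487,0]]]'
python3 -c "
from h import *
to(.4625,.061,.083,1.5)
snap('side','d2');crop('d2',200,110,150,112,4,'d2c')"
```

```text
clock: 8.08
tool_pos: [0.4672, 0.059, 0.1322]
tool_rot: [0.697, 0.717, 0.001, 0.001]
force: [5.4, -0.7, -5.2]
opening: 0.0103
finger_force: 39.2
t 8.08 pos [0.4672 0.059  0.1322] ydir 1.6 open 0.0103 F [ 5.4 -0.7 -5.2]
shift [ 0.0021 -0.0048  0.0492] yaw 0.0017
```

View pics/d2c.png

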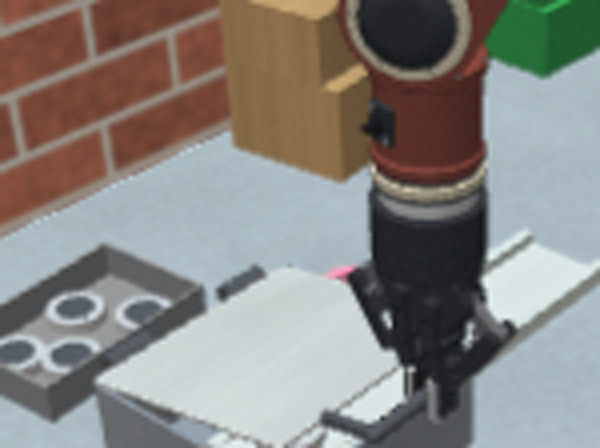

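The lid is rising with the bar in the grip. Continuing along the arc to about 0.7 rad.

```bash
python3 -m crank '[[[0,0.003,-0.012,0],[0,0.006,-0.0237,0],[0,0.010,-0.035,0],[0,0.0144,-0.0467,0],[0,0.0195,-0.058,0],[0,0.0251,-0.0688,0],[0,0.031,-0.0795,0],[0,0.0379,-0.0896,0],[0,0.045,-0.0995,0],[0,0.0527,-0.1091,0],[0,0.0527,-0.1091,0],[0,0.0527,-0.1091,0]]]'
python3 -c "
from h import *
to(.4625,.061,.083,1.5)
p=manip.observe()['tool_pos'];print('q',np.arctan2(p[2]-.084,.7078-p[0]),np.hypot(p[2]-.084,.7078-p[0]))"
```

```text
clock: 9.13
tool_pos: [0.515, 0.0605, 0.2394]
tool_rot: [0.697, 0.717, -0.004, -0.003]
force: [-4.0, 0.0, 1.1]
opening: 0.0108
finger_force: 39.4
t 9.13 pos [0.515  0.0605 0.2394] ydir 1.65 open 0.0108 F [-4.   0.   1.1]
shift [ 0.0022 -0.0511  0.1569] yaw 0.0027
q 0.6785208116236061 0.24763660449084982
```

```bash
python3 -m crank '[[[0,0.008,-0.0092,0],[0,0.0167,-0.018,0],[0,0.0257,-0.0262,0],[0,0.0351,-0.0341,0],[0,0.045,-0.0415,0],[0,0.055,-0.0484,0],[0,0.0655,-0.0547,0],[0,0.0763,-0.0605,0],[0,0.0851,-0.0648,0],[0,0.0851,-0.0648,0],[0,0.0851,-0.0648,0],[0,0.0851,-0.0648,0]]]'
python3 -c "
from h import *
to(.4625,.061,.083,1.5)
p=manip.observe()['tool_pos'];print('q',np.arctan2(p[2]-.084,.7078-p[0]),np.hypot(p[2]-.084,.7078-p[0]))
snap('side','d3');crop('d3',180,60,200,150,4,'d3c')"
```

```text
clock: 10.13
tool_pos: [0.6024, 0.0632, 0.3093]
tool_rot: [0.697, 0.717, -0.0, 0.0]
force: [-7.7, -1.5, 16.7]
opening: 0.0101
finger_force: 42.6
t 10.13 pos [0.6024 0.0632 0.3093] ydir 1.63 open 0.0101 F [-7.7 -1.5 16.7]
shift [ 0.0019 -0.14    0.2263] yaw 0.0023
q 1.1333259601438215 0.24875624301011542
```

View pics/d3c.png

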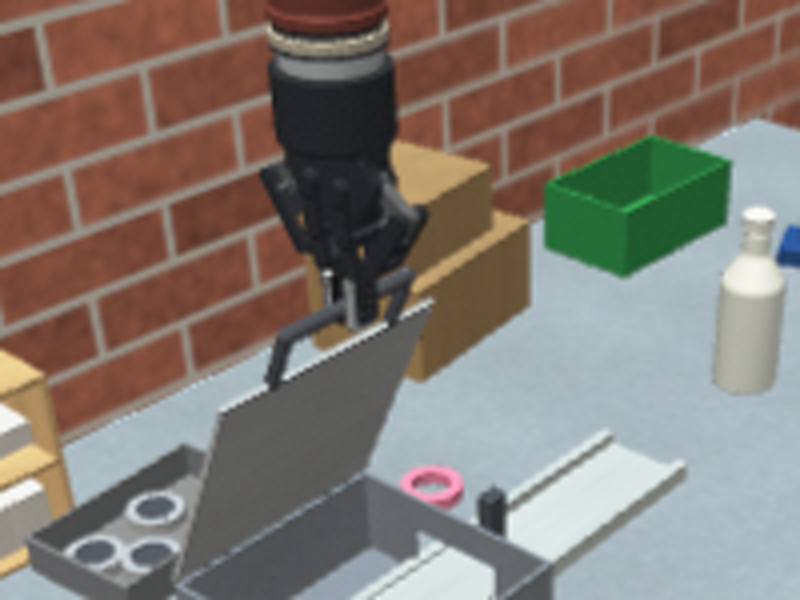

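Lid is at about 1.13 rad with the bar in the grip. Holding briefly, then bringing it back to about 0.83 rad.

```bash
python3 -m crank '[[[0,-0.001,-0.002,0],[0,-0.001,-0.002,0],[0,-0.011,0.003,0],[0,-0.022,0.009,0],[0,-0.033,0.016,0],[0,-0.043,0.023,0],[0,-0.055,0.032,0],[0,-0.061,0.037,0],[0,-0.064,0.040,0],[0,-0.064,0.040,0],[0,-0.064,0.040,0],[0,-0.064,0.040,0]]]'
python3 -m crank '[[[0,0,0,0],[0,0,0,0],[0,0,0,0],[0,0,0,0],[0,0,0,0],[0,0,0,0]]]'
python3 -c "
from h import *
to(.4625,.061,.083,1.5)
p=manip.observe()['tool_pos'];print('q',np.arctan2(p[2]-.084,.7078-p[0]),np.hypot(p[2]-.084,.7078-p[0]))
snap('side','d4');crop('d4',180,80,200,150,4,'d4c')"
```

```text
clock: 11.18
tool_pos: [0.5397, 0.0612, 0.2661]
tool_rot: [0.697, 0.717, -0.0, -0.0]
force: [-3.6, -0.5, 3.1]
opening: 0.0103
finger_force: 41.5
clock: 11.68
tool_pos: [0.5398, 0.0612, 0.2661]
tool_rot: [0.697, 0.717, 0.0, -0.0]
force: [-4.1, 0.0, 4.9]
opening: 0.0104
finger_force: 41.6
t 11.68 pos [0.5398 0.0612 0.2661] ydir 1.62 open 0.0104 F [-4.1  0.   4.9]
shift [ 0.0019 -0.0772  0.1831] yaw 0.002
q 0.825533227104108 0.2477976501564617
```

View pics/d4c.png

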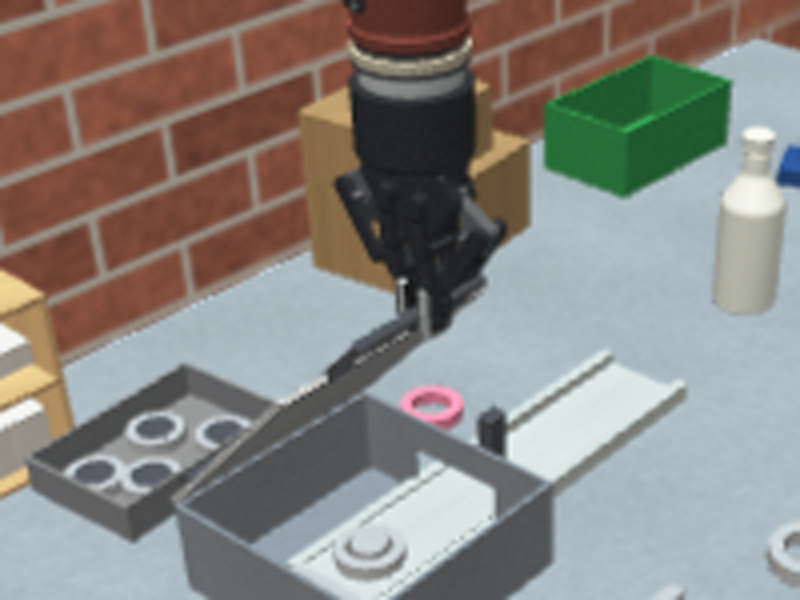

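The picture shows the lid held at about 0.83 rad. The ring is on its spigot at (370,550) in the box, and the post is just outside the wall at (491,430). Handing in.

```bash
python3 -c "
from bench import manip
print(manip.job_done())"
```

```text
the job is handed in; nothing more can be done
None
```

I handed the job in at about 11.7 s, with no verdict shown: the carrier is home against the stop with the ring on its spigot, and the lid went to about 1.13 rad and is held steady at about 0.83 rad (lid angles from the gripper position).

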